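# Gauge a chuck pin and hold it pressed in the sprung V cradle

## Robot

A 6-joint arm with a two-finger parallel gripper is mounted at the origin on the work surface. World frame = base frame: x ahead of the robot, y to its left, z up, the work surface at z = 0. Lengths are in m, angles in rad, forces in N, time in s.
With the tool pointing down it reaches from about 0.25 to 0.775 m from the base axis. Payload 8.9 kg.
Tool frame: the origin (TCP) lies on the front face of the gripper's body, between the roots of the fingers; the fingertips stand 73 mm ahead of it and the grasp point (between the pads) lies 54 mm ahead of it; z points along the fingers, y is the line along which they close (so a half turn about z gives the same grasp; the last joint's range is limited). The gripper opens to 85 mm and grips with 20 to 120 N. Pads are 22 mm wide; open, the fingers measure 114 mm over their backs; the gripper's body (76 mm by 85 mm) begins 54 mm behind the grasp point. The pads swing forward as they close: fully open they stand 13 mm farther back than shut.
Start: joints at [-1.488, 0.291, -0.153, 1.127, 0, 1.431], TCP at [0.115, -0.512, 0.304] pointing down, gripper open.
Joint ranges: [-2.52, 2.52], [-0.91, 1.74], [-1.3, 1.37], [-1.96, 2.02], [-1.52, 1.47], [-3.14, 3.14]. Speed limits (rad/s): [2.22, 2.22, 2.79, 3.14, 3.14, 3.14].

## Interface

Orientations are given as a unit quaternion [w, x, y, z].
In Python, from rig import arm, optics, order gives the robot as it stands.
- The arm moves only by the tool drive_tool, never from a script. Its arguments are lists of equal length, an entry for each row: "angular": the turn, a rotation vector about the tool's x, y, z in units of pi rad (1.0 is pi rad), a list of three; "slide": the shift along the tool's x, y, z in units of 20 cm (1.0 is 20 cm), a list of three; "claw": the opening, from -1 (shut) to 1 (fully open). In form: {"angular": [[ax, ay, az], ...], "slide": [[tx, ty, tz], ...], "claw": [claw, ...]}. A call has 1 to 12 rows; each row is the pose to reach, as a shift and turn from the pose commanded when the call began, along the tool's axes at that moment, turning the shorter way round; what a row does not reach only later rows make up. A row lasts 1/12 s, in which the tool goes at most 41.7 mm and 7.16 degrees, less where a joint would pass 70% of its speed; a pose out of reach is approached as far as the arm can. A call with a number of a shift or a turn outside -1 to 1 is refused whole. A call with a gripper value outside its range is refused whole. The fingers move at their own pace and stop on an object; the grip force is fixed at half the most. Time passes only in rows, so rows that repeat a pose let the fingers close. It gives the time, the measured TCP pose, the force, the opening and the grip force at its end, in the units of the state.
- arm.get_obs(): the state, without advancing time (a new reading comes with each control period).
- optics.get_image(name): name is "scene" or "side" or "wrist"; returns a dict with "image" (400x640x3 uint8, red, green, blue), "K" (3x3 intrinsics, pixels), "dist_coeffs" ([k1, k2, p1, p2, k3] as OpenCV has them; the pictures are not rectified), "cam_to_world" (4x4, takes a point from camera to world coordinates). Camera axes: x right, y up, looking along -z (the intrinsics and any distortion apply to the point x, -y, -z); pixel columns grow to the right and rows downward; lengths in m; the calibration is good to about 2 mm. A picture is of the moment at which its call begins. There is no depth.
- order.close_job(): hands the job in; it is judged then, once.
Trained networks look in a picture, given as the dict that the camera call returned (one of the last four; its "shot" number tells which), for a name from the list of things; names that differ only in an ending like _2 or _b are one class to them, and where a whole thing is asked for, a point or a joint stands for the part that bears it (a point fixed in the world has none). Each returns a list of dicts, best first, with "score" (0 to 1); they miss things now and then, are a little off and sometimes report something else, mostly with a low value. They report only what shows in the picture. A call takes as long as a camera call. They do not tell look-alikes from the thing itself.
- optics.search_frame(picture, label): "rect" ([left, top, width, height] in pixels, round what is visible of it).
- optics.masks_of(picture, label): "region" (400x640 bool, what is visible of it) and "rect" ([left, top, width, height] in pixels, round what is visible of it).
- optics.spot_point(picture, label): "at" ([column, row] in pixels: a listed point, or the origin of a listed thing).
The state is a dict: "t": time; "joints": joint angles; "joint_vel": joint speeds; "joint_torque": joint torques, N m; "position": TCP position; "tcp_rot": TCP orientation; "ft_force": force on the tool from outside, world axes, zero at the start; "torque": the same for the moment, N m; "gripper_width": finger opening in m; "grip_force": force on a finger pad.
Only numpy, scipy, OpenCV 4.12 (cv2) and the standard library are available. Lean on these libraries where they do the work, as an engineer would, in place of code of your own. Each camera call takes 0.05 s, during which the arm holds its last target. There are 200 camera calls.

## Task

One of the two ground pins in the wooden rack fits the bore of the steel gauge, the other is too thick: find the one that fits by sliding it lengthwise into the gauge until its nose comes out at the far side, then draw it out again; the thick pin must end lying in a notch of the rack. Lay the fitting pin lengthwise in the middle of the brass V of the sprung cradle, press it straight down, evenly onto both faces of the V, until the cradle has sunk by about half of its 12 mm travel, and finish while still holding it pressed there. Leave the oil bottle, chuck key, chuck jaws and sleeve where they are.

Things in the scene. Friction and masses are not known exactly. Their poses are not given: they have to be found in the camera images.
- pin_1: One of two look-alike unmarked ground, oiled (slippery) steel pins, round, 130 mm long with rims just broken, each lying in a V notch of the rack. One is 26 mm in diameter (0.22 to 0.45 kg) and fits the gauge, the other 30 mm (0.25 to 0.5 kg) and too thick; which lies in which notch varies. Origin at mid-length on its axis; x runs along the pin, ends alike.
- pin_2: One of two look-alike unmarked ground, oiled (slippery) steel pins, round, 130 mm long with rims just broken, each lying in a V notch of the rack. One is 26 mm in diameter (0.22 to 0.45 kg) and fits the gauge, the other 30 mm (0.25 to 0.5 kg) and too thick; which lies in which notch varies. Origin at mid-length on its axis; x runs along the pin, ends alike.
- rack: Fixed wooden rack, base 130 x 170 x 10 mm; origin at the centre of its underside. Two notches along x, at y = -40 and +40 mm, each of two 90-degree V saddles 16 mm long at x = -42 and +42 mm, tops about 41 mm high. Between the saddles a pin is free on both sides down to the base board. A 26 mm pin rests with its axis 40 mm above the table, a 30 mm one 43 mm.
- gauge: Fixed bore gauge: upright steel plate 25 mm thick (along x), 74 mm wide, from 50 to 110 mm above the table, on a pedestal and a blue base 80 x 100 x 12 mm. A bore of 28 mm with 3 mm chamfers on both sides goes through it along x. Origin at the centre of its underside; its +x side faces the robot's left, towards the rack: enter there.
- gauge_bore (a point): Middle of the gauge's bore, on its axis, 80 mm above the table, halfway through the 25 mm plate; x runs along the bore, z up.
- station: Fixed grey base of the V station, 150 x 100 x 30 mm; origin at the centre of its underside, x along the V, z up. A dark index post 75 mm high stands beside the cradle at y = +66 mm; its yellow band, at 54 mm, is level with the cradle's red pointer when the cradle has sunk 6 mm.
- cradle (a joint): How far the sprung cradle has sunk, m: 0 at the top, 0.012 at the bottom stop. It only moves straight down, against a spring: about 3.5 N starts it, then 1.5 N per mm (about 12.5 N at 6 mm, the pin's weight included). The pin's weight alone sinks it by less than 1 mm.
- v_axis (a point): Where the middle of the 26 mm pin lies when seated in the V: 105 mm above the table with the cradle up; it sinks with the cradle. x along the V, y across, z up. Around it the cradle is open between its two V saddles over 56 mm along x, down to the cradle plate 39 mm below, so the fingers have room there.
- v_left: Polished brass faces on the +y side of the V, sloping 45 degrees: two pieces at x = -54 to -28 and +28 to +54 mm, 34 mm up the slope, upper edges about 6 mm above the seated pin's axis and 24 mm to the side. A pin held off-centre to one side bears on one face only. Its frame is the station's, sinking with the cradle.
- v_right: The brass faces on the -y side of the V, mirror image of v_left, same frame.
- oil_bottle: Loose yellow oil bottle, 52 mm in diameter, 130 mm high; origin at the centre of its underside. To be left alone.
- chuck_key: Loose steel T-shaped chuck key, 116 mm long, 100 mm across the bar, 14 mm high, lying flat; origin underneath near its middle. To be left alone.
- jaw_1: Loose stepped steel chuck jaw, 60 x 22 x 46 mm; origin at the centre of its underside. To be left alone.
- jaw_2: Loose stepped steel chuck jaw, like jaw_1. To be left alone.
- sleeve: Loose steel sleeve standing upright, 68 mm in diameter, 60 mm high; origin at the centre of its underside. To be left alone.
Mind the look-alikes: they are no part of the job. Leave any orange or pink look-alike of the gauge alone.

How it is judged:
On the way:
1. the fitting pin has been slid lengthwise into the gauge's bore until its nose is out at the far side (x of pin_1 in the frame of gauge_bore between -0.055 and 0.055 m and y of pin_1 in the frame of gauge_bore between -0.003 and 0.003 m and z of pin_1 in the frame of gauge_bore between -0.003 and 0.003 m and angle between the x axis of pin_1 and the x axis of gauge_bore, either way round below 0.12 rad), for 0.1 s.
At the end, for the whole second after the job is handed in: The 26 mm pin lies in the V (12 mm lengthwise, 3 mm across, 0.06 rad), over 0.8 N on each face, fingers on it, cradle sunk 3 to 9.5 mm, at rest; the thick pin lies in a rack notch (30 mm lengthwise, 5 mm height, 0.12 rad) (x of pin_1 in the frame of v_axis between -0.012 and 0.012 m and y of pin_1 in the frame of v_axis between -0.003 and 0.003 m and z of pin_1 in the frame of v_axis between -0.003 and 0.003 m and angle between the x axis of pin_1 and the x axis of v_axis, either way round below 0.06 rad and value of joint cradle between 0.003 and 0.0095 m and contact force between pin_1 and v_left above 0.8 N and contact force between pin_1 and v_right above 0.8 N and contact force between the fingers and pin_1 above 2 N and linear speed of each of pin_1, pin_2 below 0.02 m/s and x of pin_2 in the frame of rack between -0.03 and 0.03 m and z of pin_2 in the frame of rack between 0.0378 and 0.0478 m and (y of pin_2 in the frame of rack between 0.032 and 0.048 m or y of pin_2 in the frame of rack between -0.048 and -0.032 m) and angle between the x axis of pin_2 and the x axis of rack, either way round below 0.12 rad); the arm keeps its last pose, push and grip.
It fails at once if the oil bottle, chuck key, a chuck jaw or the sleeve is moved by more than 30 mm (distance of any of oil_bottle, chuck_key, jaw_1, jaw_2, sleeve from where it was at the start of the episode above 0.03 m).
It also fails if it takes over 72 s, if anything falls off the work surface, if the arm or the gripper's body presses on something with over 40 N, if the wrist force passes 120 N, or if a joint passes its speed limit or range.

## Working session

There is one attempt and no reset: what is moved stays moved. The work goes in short steps, Python scripts to look and compute and a tool call to move; the robot and the scene stay as the last step left them, time stands still between calls to the robot, and variables do not carry over. Pictures are saved under pics/ and viewed, at most 10 in all, crops included, and the job is handed in when it is done.

Besides the shell and the picture viewer there is one more tool, called after "Call:" as a command line: name --argument value ..., lists and objects as JSON in quotes. drive_tool: Moves the arm, as the interface text tells. Shifts and turns lie within -1 to 1; 1 stands for 20 cm of shift or pi rad of turn. Its arguments: {"type":"object","properties":{"angular":{"type":"array"},"slide":{"type":"array"},"claw":{"type":"array"}},"required":["angular","slide","claw"]}

```bash
mkdir -p pics; ls; cat > h.py <<'E'
import numpy as np, cv2
from rig import arm, optics, order
def shot(n,save=None):
    p=optics.get_image(n)
    if save: cv2.imwrite('pics/'+save+'.png',p['image'][:,:,::-1])
    return p
def ray(p,uv):
    u=cv2.undistortPoints(np.array([[uv]],float),np.array(p['K'],float),np.array(p['dist_coeffs'],float))[0,0]
    T=np.array(p['cam_to_world']); d=T[:3,:3]@np.array([u[0],-u[1],-1.]); return T[:3,3],d/np.linalg.norm(d)
def atz(p,uv,z):
    o,d=ray(p,uv); return o+d*(z-o[2])/d[2]
def tri(rs):
    A=0;b=0
    for o,d in rs:
        P=np.eye(3)-np.outer(d,d);A=A+P;b=b+P@o
    x=np.linalg.solve(A,b); return x,[np.linalg.norm((np.eye(3)-np.outer(d,d))@(x-o)) for o,d in rs]
def proj(p,X):
    T=np.array(p['cam_to_world']);c=T[:3,:3].T@(np.array(X,float)-T[:3,3]).reshape(3)
    return cv2.projectPoints(np.array([[c[0],-c[1],-c[2]]]),np.zeros(3),np.zeros(3),np.array(p['K'],float),np.array(p['dist_coeffs'],float))[0].ravel()
E
python3 - <<'E'
from h import *
P={n:shot(n,n+'0') for n in('scene','side','wrist')}
print(arm.get_obs())
for n,p in P.items():
    print(n,np.round(p['cam_to_world'],3)[:3].tolist(),p['K'][0][0])
    for l in('pin_1','rack','gauge','gauge_bore','station','v_axis','v_left','v_right'):
        r=optics.spot_point(p,l); b=optics.search_frame(p,l)
        print(l,[(np.round(q['at'],1).tolist(),round(q['score'],2)) for q in r[:4]],[(np.round(q['rect']).tolist(),round(q['score'],2)) for q in b[:4]])
E
```

```text
pics
{'t': 0.15, 'joints': array([-1.48828449e+00,  2.91137721e-01, -1.53944132e-01,  1.12671107e+00,
       -4.25302274e-06,  1.43147761e+00]), 'joint_vel': array([ 0.00088378, -0.00396153,  0.00198402, -0.00019806, -0.00097891,
       -0.00172633]), 'joint_torque': array([ 1.21679401e-03, -5.37369776e+01,  3.31521249e+01,  1.13935306e-02,
       -2.05103684e-04, -6.89043116e-07]), 'position': array([ 0.11547946, -0.51187274,  0.30347433]), 'tcp_rot': array([-4.98159465e-04,  9.93855081e-01,  1.10687986e-01,  1.20258817e-05]), 'ft_force': array([ 0.93277758,  0.05461368, -0.81439295]), 'torque': array([-0.00727577,  0.00187077,  0.01515525]), 'grip_force': 0.0, 'gripper_width': 0.0856370718846068}
scene [[0.675, -0.611, 0.413, 0.911], [0.738, 0.551, -0.391, -0.439], [0.011, 0.569, 0.822, 0.927]] 373.12263837293295
pin_1 [([383.0, 142.4], 0.77), ([405.5, 155.6], 0.69)] [([388.0, 142.0, 34.0, 27.0], 0.9), ([366.0, 129.0, 37.0, 24.0], 0.72), ([243.0, 208.0, 49.0, 48.0], 0.22)]
rack [([387.3, 151.9], 0.61), ([264.3, 224.8], 0.18)] [([360.0, 130.0, 65.0, 51.0], 0.55)]
gauge [([360.7, 123
[... 1527 characters left out ...]
), ([257.0, 193.0, 41.0, 43.0], 0.63)]
station [([332.4, 220.8], 0.97)] [([313.0, 181.0, 43.0, 55.0], 0.61), ([263.0, 172.0, 15.0, 20.0], 0.49)]
v_axis [([333.2, 194.7], 0.71), ([314.2, 275.1], 0.44)] [([315.0, 183.0, 32.0, 40.0], 0.94)]
v_left [([333.1, 223.0], 0.52)] [([332.0, 185.0, 10.0, 25.0], 0.77)]
v_right [([330.8, 221.8], 0.76)] [([318.0, 185.0, 18.0, 24.0], 0.63), ([315.0, 184.0, 29.0, 29.0], 0.28)]
wrist [[0.219, 0.922, 0.319, 0.198], [-0.976, 0.208, 0.071, -0.492], [-0.001, -0.327, 0.945, 0.373]] 313.56334316909124
pin_1 [] []
rack [] []
gauge [] [([68.0, 0.0, 54.0, 26.0], 0.89)]
gauge_bore [] [([65.0, 0.0, 54.0, 29.0], 0.69)]
station [] []
v_axis [] []
v_left [] []
v_right [] []
```

```bash
python3 - <<'E'
import cv2
a=cv2.imread('pics/scene0.png')[80:310,180:460]; b=cv2.imread('pics/side0.png')[150:390,220:450]
cv2.imwrite('pics/sc.png',cv2.resize(a,None,fx=2.6,fy=2.6,interpolation=2))
cv2.imwrite('pics/sd.png',cv2.resize(b,None,fx=2.4,fy=2.4,interpolation=2))
E
```

```text
(no output)
```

View pics/sc.png

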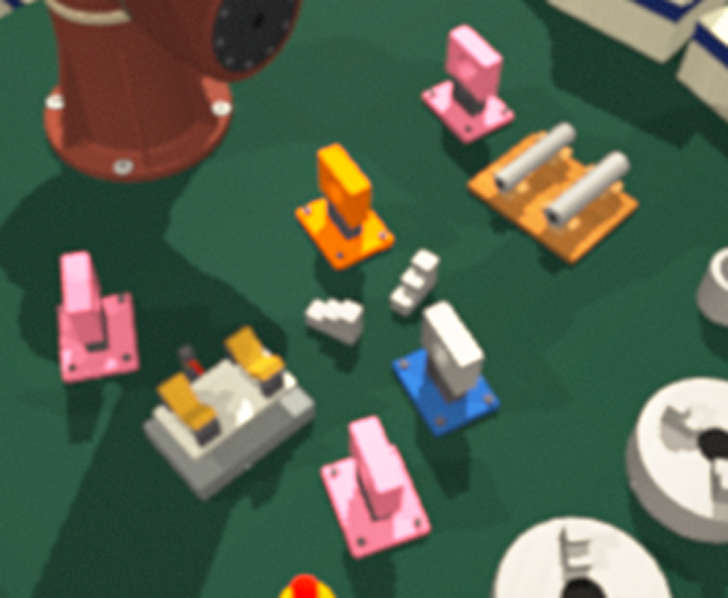

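View pics/sd.png

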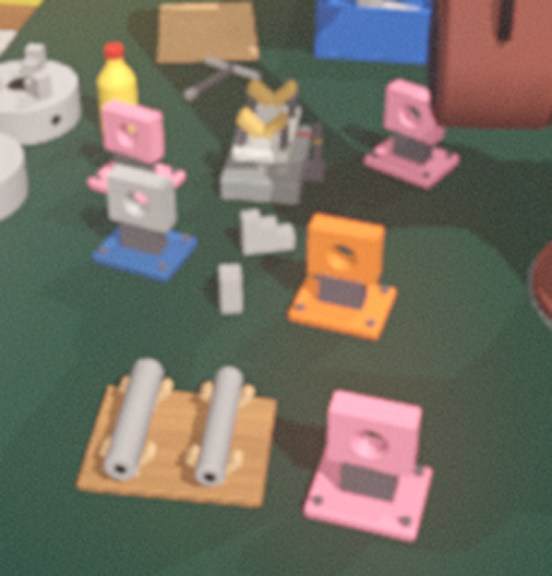

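The scene picture shows the white/blue gauge near (350,220), the rack with two pins near (395,152) and the station near (268,235). The side picture shows the same at (278,240), (296,330) and (335,205). The orange and pink gauges are look-alikes.

```bash
python3 - <<'E'
from h import *
a=shot('scene');b=shot('side')
def T(n,ua,ub):
    x,r=tri([ray(a,ua),ray(b,ub)]); print(n,np.round(x,4),np.round(r,4))
T('bore',(351.3,209.7),(278.1,231.1)); T('gauge',(348.8,228.8),(281,223.5))
T('rack',(387.3,151.9),(296.6,334.5)); T('v',(265.2,226.7),(333.2,194.7)); T('st',(271.9,246.8),(332.4,220.8))
T('pA',(405.5,155.6),(276.6,325.3));T('pB',(383,142.4),(315.6,323.7))
for n,p in(('a',a),('b',b)):
    for q in optics.masks_of(p,'pin_1')[:3]:
        m=q['region'];c=cv2.findContours(m.astype(np.uint8),0,1)[0]; c=max(c,key=cv2.contourArea)
        print(n,q['rect'],round(q['score'],2),m.sum(),cv2.minAreaRect(c))
for l in('jaw_1','sleeve','oil_bottle','chuck_key'):
    print(l,[(np.round(atz(a,q['at'],0),3),round(q['score'],2)) for q in optics.spot_point(a,l)[:3]],[(np.round(atz(b,q['at'],0),3),round(q['score'],2)) for q in optics.spot_point(b,l)[:3]])
E
```

```text
bore [0.5728 0.0044 0.0887] [0.0034 0.0034]
gauge [ 0.5914 -0.0419  0.0777] [0.0119 0.0119]
rack [0.4617 0.2979 0.0084] [0.006 0.006]
v [ 0.4548 -0.2032  0.0942] [0.0044 0.0044]
st [ 0.4615 -0.2027 -0.0035] [0.0087 0.0087]
pA [0.5145 0.3058 0.0342] [0.0036 0.0036]
pB [0.4285 0.2922 0.0379] [0.0049 0.0049]
a [366.4, 128.1, 35.4, 25.1] 0.83 260 ((385.2599792480469, 140.67999267578125), (7.4000020027160645, 36.40000534057617), 53.130104064941406)
a [390.9, 141.9, 28.8, 26.6] 0.7 322 ((405.6117858886719, 152.5470733642578), (9.436474800109863, 36.87818145751953), 49.398704528808594)
b [303.3, 302.3, 17.9, 51.6] 0.75 560 ((311.41876220703125, 327.3736572265625), (11.938546180725098, 50.00593948364258), 12.26477336883545)
jaw_1 [(array([ 0.437, -0.046,  0.   ]), 0.73), (array([0.463, 0.069, 0.   ]), 0.52)] [(array([0.464, 0.064, 0.   ]), 0.67), (array([ 0.426, -0.043,  0.   ]), 0.66)]
sleeve [(array([0.719, 0.345, 0.   ]), 0.95)] [(array([0.713, 0.342, 0.   ]), 0.8)]
oil_bottle [(array([ 0.409, -0.173,  0.   ]), 0.66), (array([ 0.688, -0.278,  0.   ]), 0.56)] [(array([ 0.617, -0.119,  0.   ]), 0.73)]
chuck_key [(array([ 0.567, -0.442,  0.   ]), 0.63), (array([ 0.688, -0.278,  0.   ]), 0.37)] [(array([ 0.569, -0.445,  0.   ]), 0.71)]
```

Call:
drive_tool --angular '[[0,0,-0.43],[0,0,-0.43],[0,0,-0.43],[0,0,-0.43],[0,0,-0.43],[0,0,-0.43],[0,0,-0.43],[0,0,-0.43],[0,0,-0.43],[0,0,-0.43],[0,0,-0.43]]' --slide '[[1,-0.6,0],[1,-0.6,0],[1,-0.6,0],[1,-0.6,0],[1,-0.6,0],[1,-0.6,0],[1,-0.6,0],[1,-0.6,0],[1,-0.6,0],[1,-0.6,0],[1,-0.6,0]]' --claw '[1,1,1,1,1,1,1,1,1,1,1]'

```text
t: 4.07
position: [0.2843, -0.351, 0.304]
tcp_rot: [0.0, 0.704, 0.71, -0.0]
ft_force: [-0.5, -0.6, 0.6]
gripper_width: 0.0853
grip_force: 0.0
```

Call:
drive_tool --angular '[[0,0,0],[0,0,0],[0,0,0],[0,0,0],[0,0,0],[0,0,0],[0,0,0]]' --slide '[[0.75,0.85,0],[0.75,0.85,0],[0.75,0.85,0],[0.75,0.85,0],[0.75,0.85,0],[0.75,0.85,0],[0.75,0.85,0]]' --claw '[1,1,1,1,1,1,1]'

```text
t: 4.65
position: [0.4563, -0.1981, 0.3038]
tcp_rot: [0.0, 0.705, 0.709, 0.001]
ft_force: [0.1, -0.5, -0.5]
gripper_width: 0.0849
grip_force: 0.0
```

```bash
cat >> h.py <<'E'
import pickle
def keep(n,name):
    p=shot(n,name); o=arm.get_obs(); p['obs']=o; pickle.dump(p,open(name+'.pkl','wb')); print(o['t'],o['position'],o['tcp_rot']); return p
E
python3 -c "
from h import *
keep('wrist','w_st')"
```

```text
4.7 [ 0.45500911 -0.19938159  0.30375308] [-4.30055637e-05  7.05200465e-01  7.09007971e-01  1.23381836e-05]
```

Call:
drive_tool --angular '[[0,0,0],[0,0,0],[0,0,0],[0,0,0],[0,0,0],[0,0,0],[0,0,0]]' --slide '[[1,0.5,0],[1,0.5,0],[1,0.5,0],[1,0.5,0],[1,0.5,0],[1,0.5,0],[1,0.5,0]]' --claw '[1,1,1,1,1,1,1]'

```text
t: 5.28
position: [0.5543, 0.0015, 0.3037]
tcp_rot: [-0.0, 0.705, 0.709, 0.0]
ft_force: [-0.4, -0.1, -0.4]
gripper_width: 0.0854
grip_force: 0.0
```

```bash
python3 -c "
from h import *
keep('wrist','w_ga')"
```

```text
5.3333 [ 5.53618207e-01 -9.94837732e-05  3.03656000e-01] [-8.34607423e-05  7.05817842e-01  7.08393324e-01 -2.55224273e-04]
```

Call:
drive_tool --angular '[[0,0,0],[0,0,0],[0,0,0],[0,0,0],[0,0,0],[0,0,0],[0,0,0]]' --slide '[[1,-0.4,0],[1,-0.4,0],[1,-0.4,0],[1,-0.4,0],[1,-0.4,0],[1,-0.4,0],[1,-0.4,0]]' --claw '[1,1,1,1,1,1,1]'

```text
t: 5.92
position: [0.4721, 0.1997, 0.3042]
tcp_rot: [0.0, 0.706, 0.708, -0.0]
ft_force: [-0.1, -0.4, -0.3]
gripper_width: 0.0855
grip_force: 0.0
```

```bash
python3 - <<'E'
from h import *
p=keep('wrist','w_ra')
for l in('pin_1','rack'):
    for q in optics.spot_point(p,l)[:3]: print(l,q['at'],round(q['score'],2),np.round(atz(p,q['at'],.041 if l=='pin_1' else 0),4))
im=[cv2.imread(f'pics/{n}.png') for n in('w_st','w_ga','w_ra')]
cv2.imwrite('pics/stack.png',np.vstack([np.hstack([im[0][:300,100:500],im[1][:300,100:500]]),np.hstack([im[2][:300,100:500],im[2][100:400,240:640]])]))
E
```

```text
5.9667 [0.47292937 0.19852012 0.30409918] [ 3.16453547e-04  7.06229434e-01  7.07982960e-01 -1.19122991e-04]
pin_1 [277.3, 70.0] 0.66 [0.4319 0.3021 0.041 ]
pin_1 [363.0, 62.5] 0.64 [0.5161 0.3093 0.041 ]
rack [320.0, 74.8] 0.69 [0.4743 0.2994 0.    ]
```

View pics/stack.png

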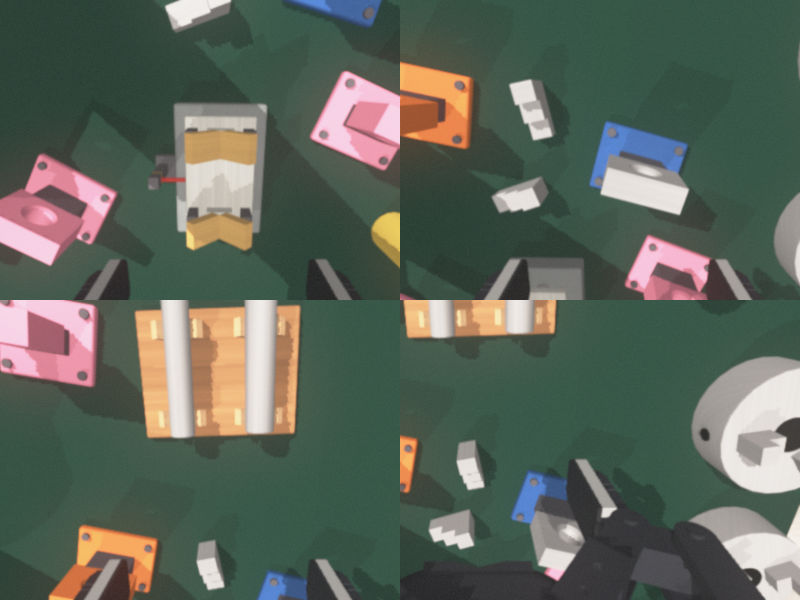

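Seen: station at wrist px (320,165), gauge near (745-300=445,170) with its bore face towards +y, rack pins at (277,70) and (363,62). The left pin looks thinner (25 px against 29 px), so it is probably the 26 mm one.

Call:
drive_tool --angular '[[0,0,0],[0,0,0],[0,0,0],[0,0,0],[0,0,0]]' --slide '[[0.5,-0.2,0.2],[0.5,-0.2,0.2],[0.5,-0.2,0.2],[0.5,-0.2,0.2],[0.5,-0.2,0.2]]' --claw '[1,1,1,1,1]'

```text
t: 6.48
position: [0.4331, 0.2985, 0.2632]
tcp_rot: [-0.0, 0.706, 0.708, -0.001]
ft_force: [0.5, -0.5, -0.1]
gripper_width: 0.0858
grip_force: 0.0
```

```bash
python3 - <<'E'
from h import *
p=keep('wrist','w_ra2')
for q in optics.masks_of(p,'pin_1')[:3]:
    m=q['region']; v,u=np.nonzero(m)
    pts=np.array([atz(p,(a,b),.041)[:2] for a,b in zip(u,v)])
    r=cv2.minAreaRect(pts.astype(np.float32)*1000); 
    # edges by row
    L=[];R=[]
    for b in range(v.min()+6,v.max()-5):
        c=u[v==b]; L.append((c.min()-.5,b)); R.append((c.max()+.5,b))
    C=np.array([atz(p,((l[0]+k[0])/2,l[1]),.041)[:2] for l,k in zip(L,R)])
    w=np.array([(atz(p,k,.043)-atz(p,l,.043))[0] for l,k in zip(L,R)])
    f=np.polyfit(C[:,1],C[:,0],1)
    print(round(q['score'],2),q['rect'],np.round(r[0],1),np.round(r[1],1),round(r[2],2),'x=%.4f*y+%.4f'%tuple(f),'width',np.median(w),'yrange',pts[:,1].min(),pts[:,1].max())
for l in('pin_1','rack'):
    for q in optics.spot_point(p,l)[:3]: print(l,q['at'],round(q['score'],2),np.round(atz(p,q['at'],.041 if l=='pin_1' else 0),4))
f=lambda n,x,y,w,h,s:cv2.resize(cv2.imread(f'pics/{n}.png')[y:y+h,x:x+w],None,fx=s,fy=s,interpolation=cv2.INTER_CUBIC)
cv2.imwrite('pics/z.png',np.hstack([f('w_ga',280,100,120,130,3.3),f('w_st',236,90,120,170,3.3)[:429]]))
cv2.imwrite('pics/z.png',np.hstack([f('w_ga',280,110,120,110,3.3)[:363,:],f('w_st',240,95,110,163,363/163.)]))
E
```

```text
6.5333 [0.43372934 0.29797688 0.26377276] [ 2.27365925e-04  7.06792143e-01  7.07421167e-01 -3.27224558e-04]
0.92 [381.5, 101.2, 42.4, 139.5] [513.4 304.2] [ 33.  137.8] 1.16 x=-0.0288*y+0.5219 width 0.03173797658121552 yrange 0.23549263695584258 0.3732093600391686
0.85 [302.1, 105.2, 28.4, 138.8] [432.4 301.3] [ 27.  134.8] 1.84 x=-0.0313*y+0.4418 width 0.02597041965879618 yrange 0.23419221546622893 0.36867291847338146
pin_1 [320.5, 177.6] 0.81 [0.4355 0.3022 0.041 ]
pin_1 [401.4, 170.1] 0.77 [0.5129 0.3098 0.041 ]
rack [353.9, 170.0] 0.91 [0.4722 0.2994 0.    ]
```

View pics/z.png

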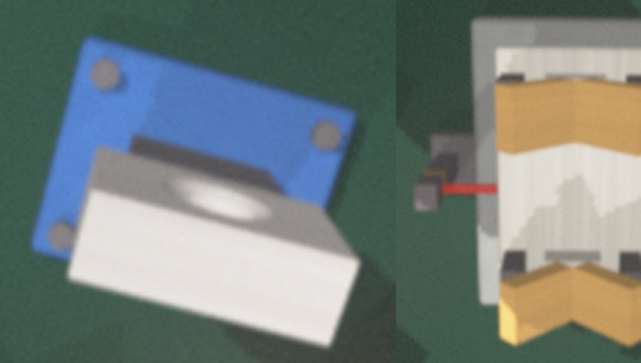

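View pics/w_ra2.png

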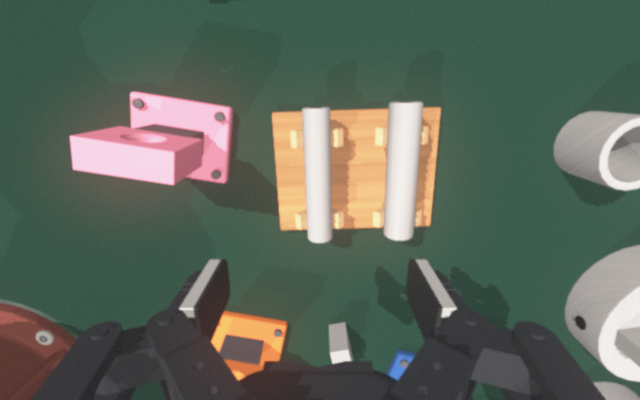

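The 26 mm pin is the left one (26.0 mm against 31.7 mm wide). Next I work out gauge and station poses from the corners.

```bash
python3 - <<'E'
from h import *
g=pickle.load(open('w_ga.pkl','rb'));s=pickle.load(open('w_st.pkl','rb'))
G=lambda x,y:(x/3.3+280-.35,y/3.3+110-.35)
c=[atz(g,G(*k),.110)[:2] for k in((95,190),(360,262),(330,346),(68,277))]
print('top',np.round(c,4).tolist(),'mean',np.mean(c,0)); 
for i in range(4): print(np.linalg.norm(c[i]-c[i-1]).round(4),end=' ')
e=(c[1]-c[0]+c[2]-c[3]);print('yaw of width dir',np.arctan2(e[1],e[0]))
b=[atz(g,G(*k),.012)[:2] for k in((33,248),(85,38),(357,113))]
print('base',np.round(b,4).tolist(),'ctr',(b[0]+b[2])/2,np.linalg.norm(b[1]-b[0]),np.linalg.norm(b[2]-b[1]),np.arctan2(*(b[2]-b[1])[::-1]),np.arctan2(*(b[1]-b[0])[::-1]))
for l in('gauge_bore',):
  print([np.round(atz(g,q['at'],.08),4) for q in optics.spot_point(shot('wrist'),l)[:1]])
S=lambda x,y:((x-396)/2.227+240-.25,y/2.227+95-.25)
v=[atz(s,S(*k),.0866)[:2] for k in((576,82),(576,145),(573,265),(573,320))]
print('V',np.round(v,4).tolist())
# top surface of the saddles' upper edges
im=s['image'].astype(int)
hsv=cv2.cvtColor(s['image'],cv2.COLOR_RGB2HSV)
m=((hsv[...,0]>12)&(hsv[...,0]<28)&(hsv[...,1]>110)); m[:,:280]=0;m[:,370:]=0;m[:120]=0;m[255:]=0
for r in range(126,255,4):
    u=np.nonzero(m[r])[0]
    if len(u)>20: print(r,u.min(),u.max(),(u.min()+u.max())/2,end=' | ')
gr=(hsv[...,1]<60)&(hsv[...,2]>70)
print()
for r in range(100,235,12):
    u=np.nonzero(gr[r,260:390])[0]+260
    if len(u): print(r,u.min(),u.max(),end=' | ')
E
```

```text
top [[0.5463, 0.0227], [0.6169, 0.0033], [0.6105, -0.0209], [0.5389, -0.0012]] mean [0.57814796 0.00096764]
0.025 0.0732 0.025 0.0743 yaw of width dir -0.2679558671839953
base [[0.5207, -0.0229], [0.5403, 0.052], [0.6351, 0.0268]] ctr [0.57787689 0.00198338] 0.07740203296221755 0.09805758165790368 -0.2596099539442489 1.3149077175333486
[array([0.389 , 0.0306, 0.08  ])]
V [[0.4588, -0.1496], [0.4591, -0.1756], [0.4582, -0.2296], [0.4584, -0.2566]]
134 285 355 320.0 | 138 285 356 320.5 | 142 285 355 320.0 | 146 285 355 320.0 | 150 285 355 320.0 | 154 286 355 320.5 | 158 286 354 320.0 | 162 288 354 321.0 | 218 300 337 318.5 | 222 288 350 319.0 | 226 287 351 319.0 | 230 287 351 319.0 | 234 286 351 318.5 | 238 287 351 319.0 | 242 287 351 319.0 | 246 287 350 318.5 | 
100 331 389 | 112 273 389 | 124 265 389 | 136 263 389 | 148 267 373 | 160 260 389 | 172 262 389 | 184 260 389 | 196 275 389 | 208 275 386 | 220 276 378 | 232 277 369 |
```

Call:
drive_tool --angular '[[0,0,-0.01],[0,0,-0.01],[0,0,-0.01],[0,0,-0.01],[0,0,-0.01],[0,0,-0.01],[0,0,-0.01],[0,0,-0.01]]' --slide '[[0.018,-0.007,0],[0.018,-0.007,0.2],[0.018,-0.007,0.4],[0.018,-0.007,0.6],[0.018,-0.007,0.75],[0.018,-0.007,0.85],[0.018,-0.007,0.85],[0.018,-0.007,0.85]]' --claw '[0.2,0.2,0.2,0.2,0.2,0.2,0.2,0.2]'

```text
t: 7.45
position: [0.4312, 0.3025, 0.0937]
tcp_rot: [-0.0, 0.695, 0.719, -0.001]
ft_force: [-0.3, -0.2, 0.1]
gripper_width: 0.0509
grip_force: 0.0
```

Call:
drive_tool --angular '[[0,0,0],[0,0,0],[0,0,0],[0,0,0],[0,0,0],[0,0,0]]' --slide '[[0,0,0],[0,0,0],[0,0,0],[0,0,0],[0,0,0],[0,0,0]]' --claw '[-1,-1,-1,-1,-1,-1]'

```text
t: 7.95
position: [0.4327, 0.3034, 0.0959]
tcp_rot: [0.001, 0.695, 0.719, 0.002]
ft_force: [-1.1, -0.7, 5.1]
gripper_width: 0.0243
grip_force: 58.5
```

Call:
drive_tool --angular '[[0,0,0],[0,0,0],[0,0,0],[0,0,0],[0,0,0],[0,0,0]]' --slide '[[0,0,-0.03],[0,0,-0.1],[0,0,-0.2],[0,0,-0.35],[0,0,-0.5],[0,0,-0.5]]' --claw '[-1,-1,-1,-1,-1,-1]'

```text
t: 8.45
position: [0.434, 0.3041, 0.2001]
tcp_rot: [0.001, 0.695, 0.719, 0.004]
ft_force: [2.3, 1.1, -2.9]
gripper_width: 0.0242
grip_force: 59.4
```

```bash
python3 - <<'E'
from h import *
p=keep('wrist','w_g'); o=p['obs']; print(o['ft_force'],o['torque'],o['gripper_width'],o['grip_force'])
for q in optics.masks_of(p,'pin_1')[:3]: print(q['score'],q['rect'])
E
```

```text
8.5 [0.43332247 0.30374325 0.19765474] [0.00108442 0.69515289 0.71885398 0.00319979]
[ 0.19086094  0.63800017 -2.7894786 ] [ 0.04927011 -0.03785228 -0.02678224] 0.024348259676019376 59.38535749912262
0.91 [285.1, 137.6, 62.7, 232.8]
0.85 [394.0, 118.2, 56.6, 168.8]
```

View pics/w_g.png

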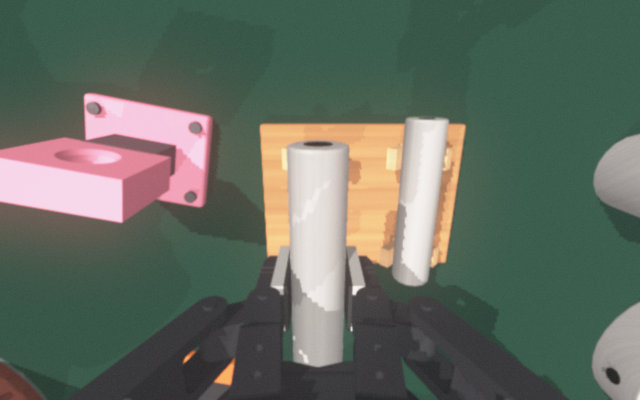

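```bash
cat >> h.py <<'E'
from scipy.optimize import least_squares
from scipy.spatial.transform import Rotation as Ro
def toolR(o):
    q=o['tcp_rot']; return Ro.from_quat([q[1],q[2],q[3],q[0]]).as_matrix()
def fitpin(p,m,rows,tool_u=None,r=.013):
    """pin in tool frame: x,y,z of centre, yaw(about z), pitch(about y)"""
    o=p['obs'];R=toolR(o);t=np.array(o['position'])
    th=np.linspace(0,2*np.pi,48)
    def hull(k):
        A=Ro.from_euler('zy',[k[3],k[4]]).as_matrix()
        P=np.concatenate([np.stack([0*th+s*.065,r*np.cos(th),r*np.sin(th)],1) for s in(1,-1)])@A.T+k[:3]
        W=P@R.T+t
        T=np.array(p['cam_to_world']);c=(W-T[:3,3])@T[:3,:3]
        u=cv2.projectPoints(c*[1,-1,-1],np.zeros(3),np.zeros(3),np.array(p['K'],float),np.array(p['dist_coeffs'],float))[0][:,0]
        return cv2.convexHull(u.astype(np.float32))[:,0]
    def edges(h):
        out=[]
        n=np.roll(h,-1,0)
        for v in rows:
            xs=[a[0]+(v-a[1])*(b[0]-a[0])/(b[1]-a[1]) for a,b in zip(h,n) if (a[1]-v)*(b[1]-v)<0]
            out+= [min(xs),max(xs)] if len(xs)>1 else [0,0]
        return np.array(out+[h[:,1].min()])
    meas=[]
    for v in rows:
        u=np.nonzero(m[v])[0]; meas+=[u.min()-.5,u.max()+.5]
    meas=np.array(meas+[np.nonzero(m.any(1))[0].min()-.5])
    # v rows are pixel centres
    f=lambda k:np.r_[edges(hull(k))-meas]
    s=least_squares(f,[0,0,.054,0,0],loss='soft_l1',diff_step=1e-4,x_scale=[.01,.01,.01,.1,.1])
    return s.x,np.abs(s.fun).mean()
E
python3 - <<'E'
from h import *
p=keep('wrist','w_g2')
q=optics.masks_of(p,'pin_1')[0]; m=q['region']
for v in (165,200,240,280,320,350): u=np.nonzero(m[v])[0]; print(v,u.min(),u.max())
for rows in (range(160,240,5),range(160,350,6)): print(*[np.round(z,4) for z in fitpin(p,m,list(rows))])
E
```

```text
8.6 [0.43147772 0.30274685 0.19428751] [1.25774374e-04 6.95213873e-01 7.18802841e-01 3.62110901e-04]
165 286 349
200 288 348
240 289 345
280 290 344
320 292 343
350 293 342
[0.     0.0006 0.0564 0.0059 0.    ] 0.4214
[0.     0.0008 0.0564 0.0008 0.    ] 0.4421
```

```bash
sed -i "s|f=lambda k:np.r_\[edges(hull(k))-meas\]|f=lambda k:edges(hull((k-1)*[.01,.01,.01,.1,.1]))-meas|; s|least_squares(f,.*|least_squares(f,[1.2,1.05,6.6,1.05,1.05],loss='soft_l1',diff_step=3e-3)|; s|return s.x,np|return (s.x-1)*[.01,.01,.01,.1,.1],np|" h.py
python3 - <<'E'
from h import *
p=pickle.load(open('w_g2.pkl','rb')); q=keep('wrist','w_g3')
q_=optics.masks_of(q,'pin_1')[0]; m=q_['region']; np.save('m.npy',m)
for rows in (range(160,240,5),range(160,350,6)): print(*[np.round(z,4) for z in fitpin(q,m,list(rows))])
E
```

```text
8.7 [0.43082372 0.30241318 0.19300702] [-3.12310155e-04  6.95233920e-01  7.18782937e-01 -8.87843659e-04]
[ 0.0049  0.0709  0.1202  0.052  -0.1317] 0.3197Traceback (most recent call last):
  File "<stdin>", line 4, in <module>
  File "h.py", line 47, in fitpin
    u=np.nonzero(m[v])[0]; meas+=[u.min()-.5,u.max()+.5]
                                  ~~~~~^^
    return umr_minimum(a, axis, None, out, keepdims, initial, where)
ValueError: zero-size array to reduction operation minimum which has no identity
```

```bash
cat >> h.py <<'E'
def held(name):
    p=keep('wrist',name)
    M=[q for q in optics.masks_of(p,'pin_1') if q['rect'][0]<318<q['rect'][0]+q['rect'][2]]
    m=M[0]['region']; t=int(np.nonzero(m.any(1))[0].min())
    for e in (100,205):
        try: print(*[np.round(z,4) for z in fitpin(p,m,list(range(t+18,t+e,5)))])
        except ValueError as x: print(x)
    return p,m
E
python3 - <<'E'
from h import *
held('w_g4')
E
```

```text
8.8 [0.43088099 0.30243493 0.192821  ] [-3.45099643e-04  6.95222023e-01  7.18794205e-01 -1.05374370e-03]
[-0.0011 -0.0003  0.0593  0.0034  0.0001] 0.3213
[-0.0012 -0.0002  0.0599  0.002   0.0074] 0.3067
```

Call:
drive_tool --angular '[[0,0,0.0955],[0,0,0.0955],[0,0,0.0955],[0,0,0.0955],[0,0,0.0955],[0,0,0.0955],[0,0,0.0955],[0,0,0.0955],[0,0,0.0955],[0,0,0.0955],[0,0,0.0955]]' --slide '[[-0.15,0.123,0],[-0.3,0.246,0],[-0.45,0.369,0],[-0.6,0.492,0],[-0.75,0.615,0],[-0.9,0.738,0],[-1,0.82,0.08],[-1,0.82,0.2],[-1,0.82,0.28],[-1,0.82,0.28],[-1,0.82,0.28]]' --claw '[-1,-1,-1,-1,-1,-1,-1,-1,-1,-1,-1]'

```text
t: 9.77
position: [0.6012, 0.1083, 0.1367]
tcp_rot: [-0.001, 0.795, 0.607, -0.001]
ft_force: [0.4, 0.5, -2.2]
gripper_width: 0.024
grip_force: 59.5
```

```bash
python3 - <<'E'
from h import *
p,m=held('w_b'); o=arm.get_obs(); print(o['position'],o['ft_force'])
for q in optics.spot_point(p,'gauge_bore')[:3]: print(q)
E
```

```text
9.8167 [0.60198765 0.10854597 0.13796751] [-2.07064669e-04  7.94767235e-01  6.06914256e-01 -2.91432764e-04]
[-0.0017 -0.0012  0.059  -0.0006 -0.0438] 0.2568
[-0.0021 -0.0012  0.0609 -0.     -0.0086] 0.317
[0.60250503 0.10871116 0.13873858] [ 0.57746057  0.33398924 -2.73458083]
```

View pics/w_b.png

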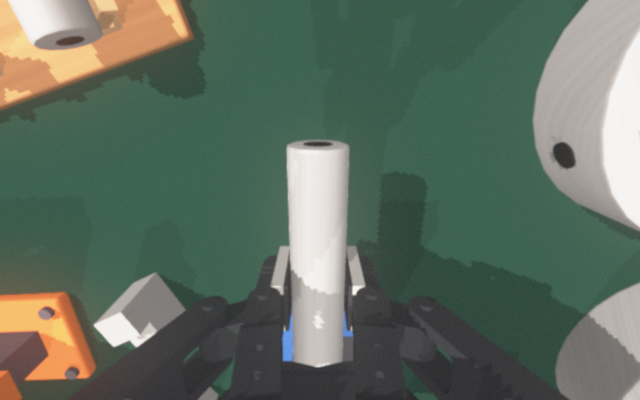

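Call:
drive_tool --angular '[[0,0,0],[0,0,0],[0,0,0],[0,0,0],[0,0,0],[0,0,0],[0,0,0],[0,0,0],[0,0,0]]' --slide '[[0,0.028,0],[-0.05,0.028,0],[-0.1,0.028,0],[-0.13,0.028,0],[-0.145,0.028,0],[-0.16,0.028,0],[-0.175,0.028,0],[-0.19,0.028,0],[-0.19,0.028,0]]' --claw '[-1,-1,-1,-1,-1,-1,-1,-1,-1]'

```text
t: 10.67
position: [0.5975, 0.071, 0.138]
tcp_rot: [-0.001, 0.795, 0.607, 0.001]
ft_force: [0.4, 0.1, -5.6]
gripper_width: 0.0242
grip_force: 59.5
```

```bash
cat >> h.py <<'E'
def rep():
    o=arm.get_obs(); R=toolR(o); v=np.array(o['position'])-[.578,.0012,.08]; d=np.array([.2617,.9652])
    print('t',round(o['t'],2),'along',round(v[:2]@d,4),'perp',round(v[0]*.9652-v[1]*.2617,4),'z',round(o['position'][2],4),'yaw',round(np.arctan2(R[1,0],R[0,0]),4),'tilt',np.round(R[2,:2],4),'F tool',np.round(R.T@o['ft_force'],1),'T',np.round(R.T@o['torque'],2))
E
python3 -c "
from h import *
rep(); a=shot('side','side1'); b=shot('scene','scene1')
f=lambda n,x,y,w,h:cv2.resize(cv2.imread(f'pics/{n}.png')[y:y+h,x:x+w],None,fx=4,fy=4,interpolation=2)
cv2.imwrite('pics/ins.png',np.hstack([f('side1',220,150,100,130),f('scene1',310,150,100,130)]))"
```

```text
t 10.67 along 0.0725 perp 0.0005 z 0.138 yaw 1.305 tilt [ 0.0019 -0.0001] F tool [0.2 0.3 5.6] T [-0.    0.15  0.  ]
```

View pics/ins.png

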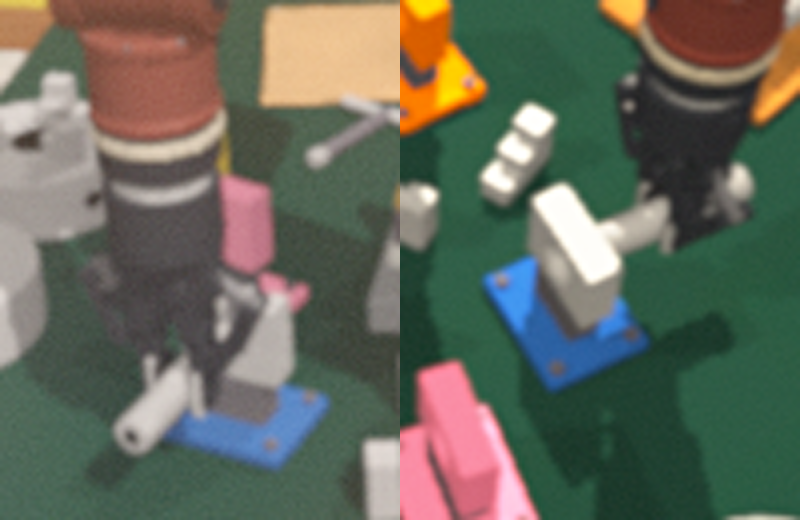

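Pictures: side (238,245) and scene (372,205) show the pin entering the blue gauge. Extra downward force of 2.8 N says I am a little high, so I lower slightly and advance.

Call:
drive_tool --angular '[[0,0,0],[0,0,0],[0,0,0],[0,0,0],[0,0,0],[0,0,0],[0,0,0],[0,0,0],[0,0,0]]' --slide '[[0,0,0.008],[-0.02,0,0.008],[-0.04,0,0.008],[-0.06,0,0.008],[-0.085,0,0.008],[-0.11,0,0.008],[-0.135,0,0.008],[-0.15,0,0.008],[-0.15,0,0.008]]' --claw '[-1,-1,-1,-1,-1,-1,-1,-1,-1]'

```text
t: 11.52
position: [0.5894, 0.0405, 0.1363]
tcp_rot: [0.0, 0.795, 0.606, -0.0]
ft_force: [-0.9, 0.2, -3.5]
gripper_width: 0.0241
grip_force: 59.6
```

```bash
python3 -c "
from h import *
rep()
held('w_i')"
```

```text
t 11.52 along 0.0409 perp 0.0008 z 0.1363 yaw 1.3032 tilt [-0.0002 -0.    ] F tool [-0.1 -0.9  3.5] T [ 0.02 -0.02  0.02]
11.5667 [0.58957286 0.04088036 0.13638547] [1.67163893e-05 7.95040943e-01 6.06555766e-01 2.99023705e-05]
[-0.0018 -0.0004  0.0587  0.0014 -0.0225] 0.2281
[-0.0022 -0.0004  0.0604  0.0018  0.0109] 0.2684
```

Call:
drive_tool --angular '[[0,0,0],[0,0,0],[0,0,0],[0,0,0],[0,0,0],[0,0,0],[0,0,0],[0,0,0],[0,0,0],[0,0,0],[0,0,0]]' --slide '[[0,0,0],[0,0,0],[0.05,0,0],[0.12,0,0],[0.2,0,0],[0.27,0,0],[0.32,0,0],[0.32,0,-0.1],[0.32,0,-0.25],[0.32,0,-0.42],[0.32,0,-0.42]]' --claw '[-1,-1,-1,-1,-1,-1,-1,-1,-1,-1,-1]'

```text
t: 12.53
position: [0.6094, 0.1043, 0.2267]
tcp_rot: [0.003, 0.795, 0.607, 0.004]
ft_force: [1.7, 0.2, -2.2]
gripper_width: 0.0244
grip_force: 60.0
```

```bash
python3 -c "
from h import *
rep(); o=arm.get_obs(); R=toolR(o); d=np.array([.459,-.2015,.22])-o['position']; print(R.T@d/.2, (1.563-np.arctan2(R[1,0],R[0,0]))/np.pi,o['position'])"
```

```text
t 12.53 along 0.1077 perp 0.0033 z 0.2267 yaw 1.3051 tilt [0.0029 0.0087] F tool [0.6 1.6 2.2] T [-0.16  0.1   0.03]
[-1.67286955 -0.32450408  0.02587859] 0.08208029343433815 [0.6094146  0.10429282 0.22669374]
```

Call:
drive_tool --angular '[[0,0,-0.082],[0,0,-0.082],[0,0,-0.082],[0,0,-0.082],[0,0,-0.082],[0,0,-0.082],[0,0,-0.082],[0,0,-0.082]]' --slide '[[-0.15,-0.025,0],[-0.3,-0.05,0],[-0.45,-0.075,0],[-0.6,-0.1,0],[-0.75,-0.13,0],[-0.9,-0.15,0],[-1,-0.16,0],[-1,-0.16,0]]' --claw '[-1,-1,-1,-1,-1,-1,-1,-1]'

```text
t: 13.2
position: [0.5219, -0.084, 0.2202]
tcp_rot: [0.0, 0.711, 0.703, -0.001]
ft_force: [-0.3, 0.1, -3.5]
gripper_width: 0.024
grip_force: 59.9
```

```bash
python3 -c "
from h import *
o=arm.get_obs(); R=toolR(o); d=np.array([.459,-.2015,.21])-o['position']; print(R.T@d/.2, (1.563-np.arctan2(R[1,0],R[0,0]))/np.pi,o['position'])"
```

```text
[-0.59135983 -0.30761085  0.05191144] 0.001334759374981569 [ 0.52194219 -0.08396142  0.2201976 ]
```

Call:
drive_tool --angular '[[0,0,0],[0,0,0],[0,0,0],[0,0,0],[0,0,0],[0,0,0],[0,0,0],[0,0,0]]' --slide '[[-0.12,-0.06,0],[-0.24,-0.12,0],[-0.36,-0.18,0],[-0.48,-0.25,0],[-0.59,-0.308,0.03],[-0.59,-0.308,0.05],[-0.59,-0.308,0.05],[-0.59,-0.308,0.05]]' --claw '[-1,-1,-1,-1,-1,-1,-1,-1]'

```text
t: 13.87
position: [0.4606, -0.1981, 0.2101]
tcp_rot: [-0.0, 0.71, 0.704, 0.0]
ft_force: [-0.1, -0.9, -3.4]
gripper_width: 0.0246
grip_force: 59.9
```

```bash
python3 -c "
from h import *
p,m=held('w_v'); o=arm.get_obs(); R=toolR(o); d=np.array([.459,-.2015,.164])-o['position']; print(R.T@d/.2, (1.563-np.arctan2(R[1,0],R[0,0]))/np.pi,o['position'],R[2],R.T@o['ft_force'])
cv2.imwrite('pics/v2.png',np.hstack([p['image'][:,160:480,::-1],cv2.resize(shot('side')['image'][150:250,280:380,::-1],(400,400))]))"
```

```text
13.9167 [ 0.46081418 -0.19798117  0.21032039] [-1.17489160e-04  7.09979795e-01  7.04222011e-01  1.91251820e-04]
[-0.001  -0.0004  0.0586  0.0014 -0.0266] 0.2508
[-0.0012 -0.0004  0.0598  0.0026 -0.0061] 0.3043
[-0.01774828 -0.00957957  0.23219376] -1.6613921478225645e-05 [ 0.4609275  -0.1979715   0.21043989] [ 1.36404066e-04  3.40265438e-04 -9.99999933e-01] [ 0.20152448 -0.19498164  2.13799952]
```

View pics/v2.png

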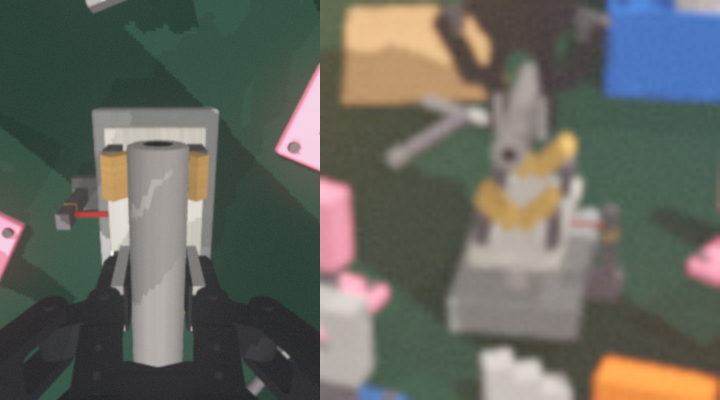

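The wrist picture shows the pin (centre col 317) above the V, whose brass spans cols 262–368; the pin is slightly off and a little too far forward. I refine the V centre from this view.

```bash
python3 - <<'E'
from h import *
p=pickle.load(open('w_v.pkl','rb'))
hsv=cv2.cvtColor(p['image'],cv2.COLOR_RGB2HSV)
m=(hsv[...,0]>10)&(hsv[...,0]<28)&(hsv[...,1]>110); m[:,:250]=0; m[:,380:]=0
for r in range(155,200,5):
    u=np.nonzero(m[r])[0]
    l=atz(p,(u.min()-.5,r),.111);k=atz(p,(u.max()+.5,r),.111); print(r,u.min(),u.max(),np.round((l+k)/2,4),round(k[0]-l[0],4))
E
```

```text
155 262 367 [ 0.4593 -0.1471  0.111 ] 0.0577
160 261 367 [ 0.459  -0.1498  0.111 ] 0.0585
165 261 367 [ 0.4589 -0.1526  0.111 ] 0.0588
170 261 367 [ 0.4589 -0.1555  0.111 ] 0.0591
175 262 366 [ 0.4589 -0.1583  0.111 ] 0.0583
180 262 366 [ 0.4588 -0.1612  0.111 ] 0.0587
185 263 366 [ 0.4591 -0.1641  0.111 ] 0.0584
190 263 366 [ 0.459  -0.1671  0.111 ] 0.0587
195 263 366 [ 0.459 -0.17   0.111] 0.0591
```

Call:
drive_tool --angular '[[0,0,0],[0,0,0],[0,0,0],[0,0,0],[0,0,0],[0,0,0],[0,0,0],[0,0,0],[0,0,0],[0,0,0]]' --slide '[[-0.0195,-0.008,0],[-0.0195,-0.008,0.05],[-0.0195,-0.008,0.1],[-0.0195,-0.008,0.15],[-0.0195,-0.008,0.19],[-0.0195,-0.008,0.21],[-0.0195,-0.008,0.225],[-0.0195,-0.008,0.235],[-0.0195,-0.008,0.245],[-0.0195,-0.008,0.245]]' --claw '[-1,-1,-1,-1,-1,-1,-1,-1,-1,-1]'

```text
t: 14.85
position: [0.4587, -0.2028, 0.1613]
tcp_rot: [0.0, 0.71, 0.704, 0.0]
ft_force: [0.1, 0.5, -2.4]
gripper_width: 0.0241
grip_force: 60.0
```

```bash
python3 -c "
from h import *
o=arm.get_obs();R=toolR(o);print(o['t'],o['position'],o['ft_force'],R.T@o['torque'],R[2],np.arctan2(R[1,0],R[0,0]))"
```

```text
14.85 [ 0.45868223 -0.20284754  0.16126398] [ 0.1424644   0.45741327 -2.36377885] [0.01509202 0.04995185 0.06202067] [-1.25064690e-04  1.90511778e-04 -9.99999974e-01] 1.5617102799819327
```

Call:
drive_tool --angular '[[0,0,0],[0,0,0],[0,0,0],[0,0,0],[0,0,0]]' --slide '[[0,0,0.005],[0,0,0.01],[0,0,0.015],[0,0,0.015],[0,0,0.015]]' --claw '[-1,-1,-1,-1,-1]'

```text
t: 15.27
position: [0.4587, -0.2029, 0.1586]
tcp_rot: [0.0, 0.71, 0.704, -0.0]
ft_force: [-2.4, -0.6, 2.0]
gripper_width: 0.0243
grip_force: 60.6
```

```bash
python3 -c "
from h import *
o=arm.get_obs();R=toolR(o);print(o['t'],o['position'],o['ft_force'],R.T@o['torque'],R[2])"
```

```text
15.2667 [ 0.4586759  -0.20288604  0.15857337] [-2.38849728 -0.57903868  1.9913686 ] [ 0.4128566  -0.00479027 -0.15725683] [-3.51892739e-04  2.89808220e-04 -9.99999896e-01]
```

Call:
drive_tool --angular '[[0,0,-0.003],[0,0,-0.003],[0,0,-0.003],[0,0,-0.003],[0,0,-0.003],[0,0,-0.003]]' --slide '[[0,-0.003,0],[0,-0.003,0.006],[0,-0.003,0.012],[0,-0.003,0.018],[0,-0.003,0.018],[0,-0.003,0.018]]' --claw '[-1,-1,-1,-1,-1,-1]'

```text
t: 15.77
position: [0.4586, -0.203, 0.1551]
tcp_rot: [0.001, 0.707, 0.707, 0.0]
ft_force: [-0.6, 1.8, 7.5]
gripper_width: 0.0242
grip_force: 61.0
```

```bash
python3 -c "
from h import *
o=arm.get_obs();R=toolR(o);print(o['t'],o['position'],o['ft_force'],R.T@o['torque'],R[2],np.arctan2(R[1,0],R[0,0]))"
```

```text
15.7667 [ 0.458605   -0.20302745  0.15514148] [-0.64579645  1.7608391   7.51807197] [-0.06038931  0.26769946  0.28227917] [-4.77407471e-04  1.48468275e-03 -9.99998784e-01] 1.5708767981462348
```

Call:
drive_tool --angular '[[0,0,0.0015],[0,0,0.0015],[0,0,0.0015],[0,0,0.0015],[0,0,0.0015],[0,0,0.0015]]' --slide '[[0,-0.001,0.002],[0,-0.001,0.002],[0,-0.001,0.002],[0,-0.001,0.002],[0,-0.001,0.002],[0,-0.001,0.002]]' --claw '[-1,-1,-1,-1,-1,-1]'

```text
t: 16.27
position: [0.4585, -0.203, 0.1549]
tcp_rot: [0.001, 0.709, 0.706, 0.0]
ft_force: [1.0, 0.7, 8.5]
gripper_width: 0.0243
grip_force: 61.2
```

```bash
python3 -c "
from h import *
p,m=held('w_f')
o=arm.get_obs();R=toolR(o);print(o['t'],o['position'],o['ft_force'],R.T@o['torque'],R[2],np.arctan2(R[1,0],R[0,0]),o['joint_vel'])
s=shot('side')['image'];r=shot('scene')['image']
f=lambda i,x,y,w,h,W,H:cv2.resize(i[y:y+h,x:x+w,::-1],(W,H),interpolation=2)
cv2.imwrite('pics/fin.png',np.hstack([p['image'][:,220:420,::-1],f(s,290,160,75,100,300,400),f(r,350,100,75,100,300,400)]))"
```

```text
16.3167 [ 0.45853122 -0.20299955  0.1548667 ] [8.15325201e-04 7.08640412e-01 7.05569203e-01 4.47732204e-04]
[-0.0012 -0.0003  0.0579  0.0072 -0.0156] 0.2622
[-0.0014 -0.0001  0.0586  0.0023 -0.0056] 0.3531
16.3667 [ 0.45856025 -0.20303627  0.15488811] [1.14909444 1.02142335 7.97309007] [-0.13745031  0.31159844  0.14959337] [-5.50498959e-04  1.84484129e-03 -9.99998147e-01] 1.5664272525255443 [ 0.00135716 -0.00064211 -0.00083285 -0.0002173   0.00049572  0.0011882 ]
```

View pics/fin.png

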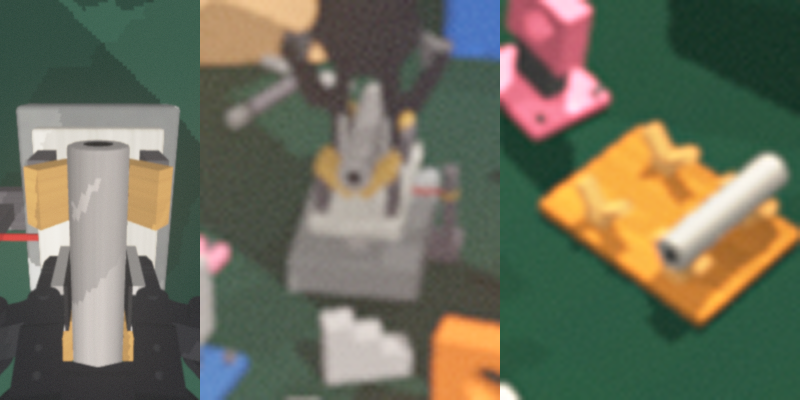

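The pin sits in the V with the red pointer at the yellow band (side view about px 330,208), vertical load is about 10.7 N with only 1 N lateral, and the thick pin is still in its notch. Handing in.

```bash
python3 -c "
from h import *
print(order.close_job())"
```

```text
the job is handed in; nothing more can be done
None
```

I handed the job in at about 16 s: the 26 mm pin went through the gauge bore and back out, and is now held pressed in the brass V with the cradle about 5–6 mm down by pin height and spring load; the thick pin was never moved from its rack notch. No verdict was returned.

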